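# Post the finished pipe piece through the sprung flap

## Robot

A 7-joint arm with a two-finger parallel gripper is mounted at the origin on the work surface. World frame = base frame: x ahead of the robot, y to its left, z up, the work surface at z = 0. Lengths are in m, angles in degrees, forces in N, time in s.
With the tool pointing down it reaches from about 0.425 to 0.875 m from the base axis. Payload 4.7 kg.
Tool frame: the origin (TCP) lies at the very end of the fingers, on their centre line; the grasp point (between the pads) lies 19 mm behind it; y points along the fingers, z is the direction in which the jaws open and shut, and the axes are right-handed (so a half turn about y gives the same grasp; the last joint's range is limited). The gripper opens to 87 mm and grips with 3 to 60 N. Pads are 19 mm wide; open, the fingers measure 117 mm over their backs; the gripper's body (75 mm by 190 mm) begins 51 mm behind the grasp point.
Start: joints at [-70.64, 18.392, -4.016, 83.108, 1.295, 78.541, -3.26], TCP at [0.207, 0.616, 0.189] pointing down, gripper open.
Joint ranges: [-163.93, 163.93], [-17.29, 119.83], [-79.2, 71.16], [3.27, 140.29], [-89.18, 269.18], [5.43, 117.66], [-154.24, 154.24]. Speed limits (degrees/s): [147.25, 147.25, 180, 180, 180, 180, 180].

## Interface

Orientations are given as [roll, pitch, yaw] about the fixed x, y, z axes, in that order (R = Rz(yaw) Ry(pitch) Rx(roll)).
In Python, from rig import manip gives the robot as it stands.
- The arm moves only by the tool play_rows, never from a script. Its argument "rows" is one flat list of numbers, 7 for each row, row after row: the turn, a rotation vector about the tool's x, y, z in degrees, then the shift along the tool's x, y, z in cm, then the opening, from -1 (shut) to 1 (fully open). A call has 1 to 8 rows; each row shifts and turns the commanded pose from where the row before left it, along the tool's axes as they then stand; what a row does not reach is not made up. A row lasts 1/8 s, in which the tool goes at most 62.5 mm and 10.7 degrees, less where a joint would pass 70% of its speed; a pose out of reach is approached as far as the arm can. A call is refused whole if a number of a shift passes 6.25 or a number of a turn 10.7, either way. A call with a gripper value outside its range is refused whole. The fingers move at their own pace and stop on an object; the grip force is fixed at half the most. Time passes only in rows, so rows that do not move let the fingers close. It gives the time, the measured TCP pose, the force and the opening at its end, in the units of the state.
- manip.get_obs(): the state, without advancing time (a new reading comes with each control period).
- manip.snapshot(name): name is "scene" or "top" or "wrist"; returns the picture (420x560x3 uint8, red, green, blue); there is no depth.
- manip.camera_model(name): a dict with "mtx" (3x3 intrinsics, pixels), "R" (3x3) and "t" (3): a world point X has camera coordinates R X + t; the wrist camera has in their place "hand_eye" (4x4, takes a point from camera to tool coordinates, whose origin is the TCP and whose axes are the tool frame's). Camera axes: x right, y down, z forward; pixel columns grow to the right and rows downward; lengths in m; the calibration is good to about 2 mm. The wrist camera is an equidistant fisheye: a pixel r from the principal point sees the ray r / f radians off the axis. A picture is of the moment at which its call begins: read the wrist's pose just before it. camera_model takes no time and is no camera call.
- manip.finish_job(): hands the job in, once; it reports no verdict.
The state is a dict: "t": time; "joint_pos": joint angles; "qvel": joint speeds; "tau": joint torques, N m; "tool_pos": TCP position; "orientation": TCP orientation; "ft_force": force on the tool from outside, world axes, zero at the start; "ft_torque": the same for the moment, N m; "gripper_width": opening from 0.0 (shut) to 1.0 (fully open).
Only numpy, scipy, OpenCV 4.12 (cv2) and the standard library are available. Lean on these libraries where they do the work, as an engineer would, in place of code of your own. Each camera call takes 0.05 s, during which the arm holds its last target. There are 200 camera calls.

## Task

Take the standing piece of pipe that has the thick socket on its foot (not the plain tube that stands near it) and post it, socket first, into the slanting port of the green collecting box. Push it right through the sprung flap, so that it drops inside and the flap swings fully shut behind it. Leave everything else on the bench where it is.

Things in the scene. Friction and masses are not known exactly. Their poses are not given: they have to be found in the camera images.
- piece_mid (a point): The piece to post: a steel pipe 34 mm in diameter with a thicker, darker socket (46 mm in diameter, 42 mm high) on its foot; 130 mm tall in all, 0.3 to 0.5 kg, standing loose on its socket. The point is on its axis, 65 mm from either end; its z axis points from the socket to the plain end. The ends are closed, so its top can be pushed on.
- tube_mid (a point): A plain steel tube, 34 mm in diameter, 130 mm tall, without a socket, standing loose on end near the piece (the two may stand either way round). The point is on its axis, half-way up; z along its axis. To be left alone.
- box: Green sheet-metal collecting box, fixed: 280 mm long (x), 200 wide (y), 240 high, clear back and top. Origin on the bench, 150 mm behind its front wall, midway across; z up, x from the front (port side) to the back. Inside: x -146 to 126, y -96 to 96 mm. Its front face slopes at 40 degrees from horizontal, from the 150 mm high front wall up to the flat top, which begins at x = -43 mm.
- mouth (a point): Centre of the outer end of the steel collar around the port: a square tube 66 mm wide inside, wall 4 mm, standing 35 mm out of the slope and square to it (box frame x -119, y 0, z 222 mm; axes as the box's). The shut flap lies 40 mm further in along the inward direction.
- flap (a joint): Sprung aluminium flap filling the port at the inner end of the collar, hinged along its upper edge, swings inward. Angle in rad: 0 shut, 1.5 fully open. The spring carries the weight of the piece, which only rests on the flap when put in the collar, and when let go half-way may hang there, swung nearly upright, or drop in; pushing it on takes about 5 to 15 N. Shuts by itself once the piece has passed.
- oil: White plastic oil bottle, 60 mm in diameter, 170 mm tall, standing loose on the bench; origin under its centre.
- elbow: Dark cast pipe elbow lying on the bench, legs 58 mm long along its x and y, 45 mm high; origin under its corner.
- wrench: Red pipe wrench about 220 mm long, 18 mm high, lying loose on the bench; origin under the middle, jaws to its +x.
- hammer: Hammer lying loose on the bench, along its x.
- port (a point): Centre of the port in the middle of the sloping face (box frame x -96, y 0, z 195 mm; axes as the box's): a square opening of 66 by 66 mm. The way in is square to the slope, so 40 degrees from vertical: inward direction (0.643, 0, -0.766) in the box's frame, clear for about 240 mm down to the box floor.
Things that resemble listed ones, but are neither listed nor needed, are in the scene too. What is shaped like the part that bears piece_mid but blue is not meant.

How it is judged (in metres and radians):
On the way:
1. the piece, in the port, pushes the flap open, socket first (value of joint flap above 0.35 rad and distance between piece_mid and mouth below 0.09 m and angle between piece_mid's own z axis and vertical below 1.3 rad), for 0.05 s.
At the end, for the whole second after the job is handed in: The piece lies at rest inside the collecting box (its middle within the box walls and less than 100 mm above the bench), and the flap is shut (within 0.06 rad) (x of piece_mid in the frame of box between -0.146 and 0.126 m and y of piece_mid in the frame of box between -0.096 and 0.096 m and z of piece_mid in the frame of box below 0.1 m and value of joint flap below 0.06 rad and linear speed of piece below 0.02 m/s); the robot touches nothing.
It fails at once if another loose thing is shifted by more than 30 mm or knocked over (distance of any of tube_mid, oil, elbow, wrench, hammer from where it was at the start of the episode above 0.03 m).
It also fails if it takes over 48 s, if anything falls off the work surface, if the arm or the gripper's body presses on something with over 40 N, if the wrist force passes 120 N, or if a joint passes its speed limit or range.

## Working session

There is one attempt and no reset: what is moved stays moved. The work goes in short steps, Python scripts to look and compute and a tool call to move; the robot and the scene stay as the last step left them, time stands still between calls to the robot, and variables do not carry over. Pictures are saved under pics/ and viewed, about 8 in all and at most 12, crops included, and the job is handed in when it is done.

Besides the shell and the picture viewer there is one more tool, called after ">>>" as name(argument=value, ...), one argument or row to a line, values as JSON. play_rows: Moves the arm, as the interface text tells. Its arguments: {"type":"object","properties":{"rows":{"type":"array"}},"required":["rows"]}

```bash
mkdir -p pics; ls; python3 - <<'E'
from rig import manip
import cv2
o=manip.get_obs();print(o)
for n in("scene","top"):
    im=manip.snapshot(n);cv2.imwrite(f"pics/{n}0.png",im[:,:,::-1]);m=manip.camera_model(n);print(n,m)
print(manip.camera_model("wrist"))
a=cv2.imread("pics/scene0.png");b=cv2.imread("pics/top0.png")
E
```

```text
pics
{'t': 0.0, 'joint_pos': array([-70.63942524,  18.43864943,  -4.01581703,  83.17622817,
         1.29650797,  78.5420397 ,  -3.25952302]), 'qvel': array([-0.11493152, -0.05221213, -0.07706109, -0.04709102,  0.06032447,
        0.06998129,  0.01668745]), 'tau': array([-1.22933570e-04, -4.91300440e+01, -4.03965265e-01, -3.12520838e+01,
       -6.39312551e-02,  4.39739751e-02,  2.06351515e-04]), 'tool_pos': array([0.20667129, 0.61559571, 0.18805468]), 'orientation': array([-9.01115844e+01, -7.29341400e-03, -1.85497397e+01]), 'ft_force': array([ 0.52512092, -0.2496234 ,  0.09378433]), 'ft_torque': array([0.02949674, 0.00429077, 0.03451517]), 'gripper_width': 0.9935384104134681}
scene {'mtx': array([[504.82407151,   0.        , 283.75716554],
       [  0.        , 504.82407151, 216.30294119],
       [  0.        ,   0.        ,   1.        ]]), 'R': array([[ 0.80893562,  0.58764894,  0.01708472],
       [ 0.33240701, -0.43322322, -0.8377489 ],
       [-0.48490076,  0.683364  , -0.54578832]]), 't': array([-0.48359649, -0.04963677,  1.57955952])}
top {'mtx': array([[455.70583145,   0.        , 275.77924206],
       [  0.        , 455.70583145, 211.6541202 ],
       [  0.        ,   0.        ,   1.        ]]), 'R': array([[ 0.01734057, -0.99979287, -0.01065427],
       [-0.99314562, -0.01599142, -0.11578454],
       [ 0.11559018,  0.01258901, -0.99321721]]), 't': array([0.00334238, 0.59221677, 1.18896854])}
{'mtx': array([[325.1922621 ,   0.        , 278.10333832],
       [  0.        , 325.1922621 , 207.15070106],
       [  0.        ,   0.        ,   1.        ]]), 'hand_eye': array([[ 0.00102843,  0.95860893,  0.2847242 , -0.07787075],
       [-0.0015111 , -0.28472254,  0.95860878, -0.19423405],
       [ 0.99999833, -0.00141611,  0.00115574, -0.00132483],
       [ 0.        ,  0.        ,  0.        ,  1.        ]])}
```

View pics/scene0.png

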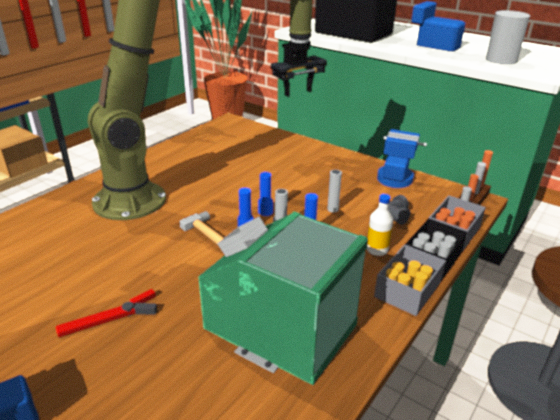

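View pics/top0.png

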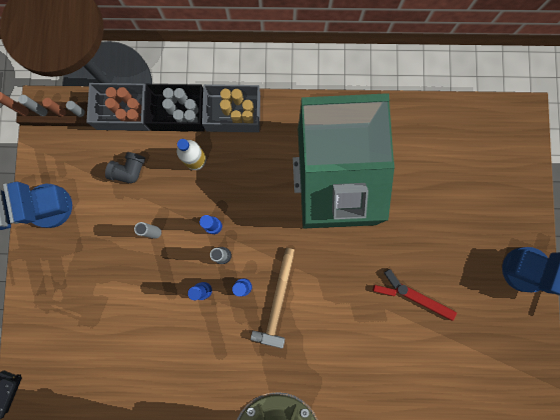

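Candidates (top picture): grey at (147,230), grey at (220,256); blue decoys at (210,224), (200,291), (242,287). Close crop of both greys.

```bash
python3 - <<'E'
import cv2,numpy as np
a=cv2.imread("pics/scene0.png")[155:255,225:355];b=cv2.imread("pics/top0.png")[205:305,120:250]
f=lambda x:cv2.resize(x,(780,600) if 0 else (520,400),interpolation=cv2.INTER_CUBIC)
c=np.vstack([cv2.resize(a,(390,300),interpolation=2),cv2.resize(b,(390,300),interpolation=2)])
d=cv2.resize(cv2.imread("pics/top0.png")[80:240,290:400],(410,600),interpolation=2)
cv2.imwrite("pics/c1.png",np.hstack([c,d]))
E
```

```text
(no output)
```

View pics/c1.png

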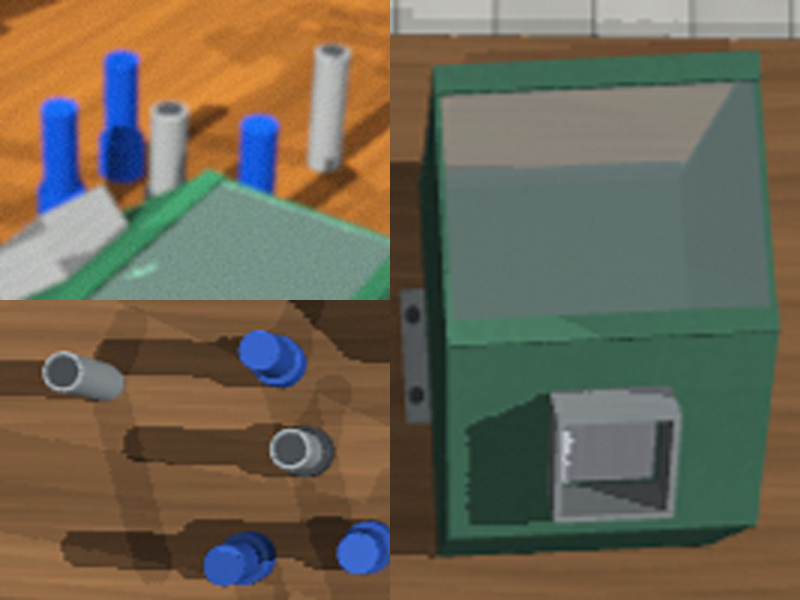

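```bash
cat > h.py <<'E'
import numpy as np
from rig import manip
from scipy.optimize import least_squares
def proj(n,X):
    m=manip.camera_model(n);c=np.atleast_2d(X)@m["R"].T+m["t"];p=c@m["mtx"].T;return p[:,:2]/p[:,2:]
def atz(n,uv,z):
    m=manip.camera_model(n);d=m["R"].T@np.linalg.solve(m["mtx"],[*uv,1]);o=-m["R"].T@m["t"];return o+d*(z-o[2])/d[2]
def box(p,L):
    c,s=np.cos(p[2]),np.sin(p[2]);L=np.atleast_2d(L);return L@np.array([[c,s,0],[-s,c,0],[0,0,1]])+[p[0],p[1],0]
E
python3 - <<'E'
from h import *
import cv2
print("piece top",atz("top",(219,254.7),.13)," tube top",atz("top",(120+63/3,205+72/3),.13))
s=atz("scene",(225+168/3,155+108/3),.13);print("piece scene",s, "tube scene",atz("scene",(225+332/3,155+50/3),.13))
for u in[(210,221),(198,293),(242,287)]:print("blue",atz("top",u,.13))
L=np.array([[130,100,240],[130,-100,240],[-43,100,240],[-43,-100,240],[-150,100,150],[-150,-100,150]])/1e3
U=np.array([[301.3,97.6],[388.7,93.9],[305.3,172],[394.1,168],[302.6,224.8],[388.5,219.5]])
r=least_squares(lambda p:(proj("top",box(p,L))-U).ravel(),[.6,-.2,0]);p=r.x
print(p,np.degrees(p[2]));print(r.fun.reshape(-1,2).round(1))
d=np.array([.643,0,-.766]);e=np.array([.766,0,.643]);M=np.array([-.119,0,.222])
q=[M+.037*(a*np.array([0,1,0])+b*e) for a,b in((1,1),(1,-1),(-1,-1),(-1,1))]
L2=np.vstack([L,q]);ims=[]
for n in("top","scene"):
    im=cv2.imread(f"pics/{n}0.png");k=3;im=cv2.resize(im,None,fx=k,fy=k)
    P=(proj(n,box(p,L2))*k).astype(int)
    for i in range(6):cv2.circle(im,P[i].tolist(),4,(0,0,255),-1)
    cv2.polylines(im,[P[6:]],True,(255,0,255),1)
    print(n,(P[6:]/k).round(1).tolist())
    ims.append(im[240:720,840:1230] if n=="top" else im[600:1080,580:970])
cv2.imwrite("pics/ov.png",np.hstack(ims))
o=manip.get_obs();print(o["tool_pos"])
E
```

```text
piece top [0.47256626 0.14927629 0.13      ]  tube top [0.53246056 0.34420713 0.13      ]
piece scene [0.47194777 0.1566004  0.13      ] tube scene [0.5326048  0.34617014 0.13      ]
blue [0.55508726 0.17418204 0.13      ]
blue [0.37915181 0.19737098 0.13      ]
blue [0.39544112 0.09086782 0.13      ]
[ 0.70746552 -0.1504984   0.05678951] 3.253799055920138
[[-0.   0.5]
 [-0.3  0.5]
 [-0.5  0.1]
 [-0.4  0.5]
 [ 2.3 -1.8]
 [-0.9  0.2]]
top [[334.0, 191.3], [333.0, 218.7], [365.0, 217.3], [367.3, 190.0]]
scene [[259.0, 216.3], [238.3, 226.3], [217.0, 242.7], [238.0, 233.0]]
[0.20665878 0.61568137 0.18817026]
```

View pics/ov.png

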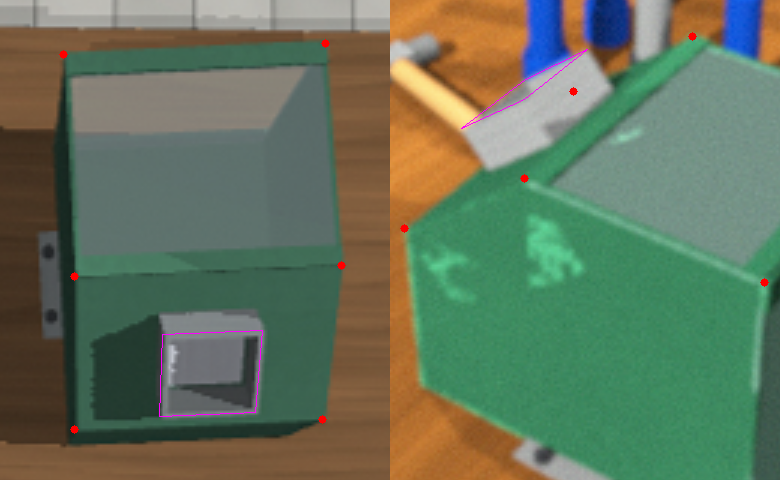

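```bash
cat >> h.py <<'E'
from scipy.spatial.transform import Rotation as Ro
def Rt(e):return Ro.from_euler("xyz",e,degrees=True)
def cur():
    o=manip.get_obs();return o["tool_pos"],Rt(o["orientation"]),o
def plan(pos,R):
    p,Rc,o=cur();print("t",o["t"],"shift now cm",(Rc.inv().apply(np.array(pos)-p)*100).round(2),"turn deg",np.degrees((Rc.inv()*R).as_rotvec()).round(2),"F",o["ft_force"].round(1),"j",o["joint_pos"].round(0))
def wpix(uv):
    m=manip.camera_model("wrist");K=m["mtx"];d=np.array([uv[0]-K[0,2],uv[1]-K[1,2]]);r=np.hypot(*d);th=r/K[0,0]
    v=np.r_[d/max(r,1e-9)*np.sin(th),np.cos(th)];H=m["hand_eye"];p,Rc,_=cur()
    return p+Rc.apply(H[:3,3]),Rc.apply(H[:3,:3]@v)
def watz(uv,z):
    o,d=wpix(uv);return o+d*(z-o[2])/d[2]
def wproj(X):
    m=manip.camera_model("wrist");K=m["mtx"];H=m["hand_eye"];p,Rc,_=cur()
    c=(Rc.inv().apply(np.atleast_2d(X)-p)-H[:3,3])@H[:3,:3];r=np.linalg.norm(c[:,:2],axis=1);th=np.arctan2(r,c[:,2])
    return c[:,:2]/r[:,None]*(K[0,0]*th)[:,None]+[K[0,2],K[1,2]]
BX=[0.70746552,-0.1504984,0.05678951]
E
python3 - <<'E'
from h import *
plan([.472,.152,.22],Rt([-90,0,-110]))
E
```

```text
t 0.1 shift now cm [ 39.91  -3.12 -35.53] turn deg [7.000e-02 9.145e+01 8.000e-02] F [ 0.  -0.1 -0.1] j [-71.  18.  -4.  83.   1.  79.  -3.]
```

>>> play_rows(
  rows=[0,0,0,4.4,-0.6,-3.95,1,0,0,0,4.4,-0.6,-3.95,1,0,0,0,4.4,-0.6,-3.95,1,0,0,0,4.4,-0.6,-3.95,1,0,0,0,4.4,-0.6,-3.95,1,0,0,0,4.4,0,-3.95,1,0,0,0,4.4,0,-3.95,1,0,0,0,4.4,0,-3.95,1],
)

```text
t: 1.1
tool_pos: [0.4405, 0.2028, 0.219]
orientation: [-90.0, 0.0, -18.5]
ft_force: [1.4, 0.5, 0.2]
gripper_width: 1.001
```

>>> play_rows(
  rows=[0,0,0,4.4,0,-3.95,1,0,10.2,0,0,0,0,1,0,10.2,0,0,0,0,1,0,10.2,0,0,0,0,1,0,10.2,0,0,0,0,1,0,10.2,0,0,0,0,1,0,10.2,0,0,0,0,1,0,10.2,0,0,0,0,1],
)

```text
t: 2.1
tool_pos: [0.4688, 0.1531, 0.2188]
orientation: [-90.0, -0.0, -90.3]
ft_force: [0.5, -1.0, -0.3]
gripper_width: 1.002
```

>>> play_rows(
  rows=[0,10.2,0,0,0,0,1,0,10.2,0,0,0,0,1,0,0,0,0,0,0,1],
)

```text
t: 2.48
tool_pos: [0.4689, 0.1531, 0.2188]
orientation: [-90.0, -0.0, -110.2]
ft_force: [0.5, 0.0, -0.2]
gripper_width: 1.002
```

```bash
python3 - <<'E'
from h import *
import cv2
plan([.472,.152,.22],Rt([-90,0,-110]))
print(cur()[0]);print(wproj([[.472,.152,.13],[.472,.152,.0],[.472,.172,.13]]))
cv2.imwrite("pics/w1.png",manip.snapshot("wrist")[:,:,::-1])
E
```

```text
t 2.475 shift now cm [-0.01 -0.12  0.33] turn deg [ 0.03 -0.24  0.02] F [ 0.5  0.  -0.2] j [-40.  -2.  18. 103.   1.  79. -42.]
[0.46889479 0.15307127 0.21881918]
[[281.42585318 199.94496122]
 [280.46019174 173.5321113 ]
 [273.66009448 179.55963413]]
```

View pics/w1.png

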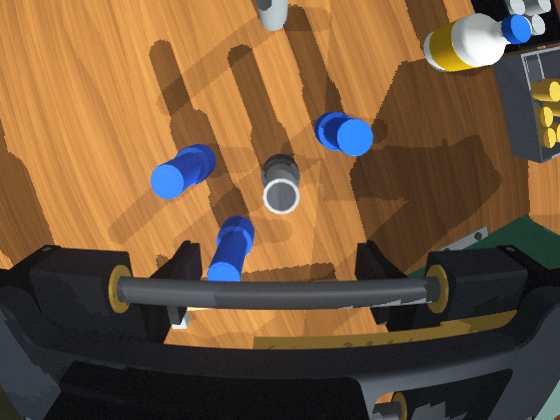

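```bash
python3 - <<'E'
from h import *
P=watz((282,196.5),.13);print(P); plan([P[0],P[1],.098],Rt([-90,0,-110]))
E
```

```text
[0.47362474 0.1548903  0.13      ]
t 2.525 shift now cm [-0.33 12.09  0.38] turn deg [ 0.02 -0.16  0.02] F [-0.1 -0.   0.4] j [-40.  -2.  18. 103.   1.  79. -42.]
```

>>> play_rows(
  rows=[0,0,0,-0.3,0,0.4,1,0,0,0,0,3,0,1,0,0,0,0,3,0,1,0,0,0,0,3,0,1,0,0,0,0,2,0,1,0,0,0,0,1.1,0,1,0,0,0,0,0,0,1,0,0,0,0,0,0,0],
)

```text
t: 3.52
tool_pos: [0.4747, 0.1549, 0.0991]
orientation: [-89.9, 0.1, -110.3]
ft_force: [-0.1, 0.4, 0.4]
gripper_width: 0.948
```

>>> play_rows(
  rows=[0,0,0,0,0,0,-1,0,0,0,0,0,0,-1,0,0,0,0,0,0,-1,0,0,0,0,0,0,-1,0,0,0,0,0,0,-1,0,0,0,0,0,0,-1],
)

```text
t: 4.28
tool_pos: [0.4739, 0.1546, 0.0981]
orientation: [-90.0, 0.0, -110.4]
ft_force: [0.3, 0.3, -0.5]
gripper_width: 0.286
```

>>> play_rows(
  rows=[0,0,0,0,0,0,-1,0,0,0,0,0,0,-1,0,0,0,0,0,0,-1],
)

```text
t: 4.65
tool_pos: [0.474, 0.1547, 0.0982]
orientation: [-90.0, 0.0, -110.3]
ft_force: [0.8, 0.6, 0.6]
gripper_width: 0.02
```

```bash
python3 - <<'E'
from h import *
import cv2
print(cur()[2]["gripper_width"])
print(wproj([[.4736,.1549,.13],[.4736,.1549,.0]]))
cv2.imwrite("pics/w2.png",manip.snapshot("wrist")[:,:,::-1])
E
```

```text
0.01999095075753289
[[276.76373205 257.44386057]
 [277.28750865 197.33703652]]
```

View pics/w2.png

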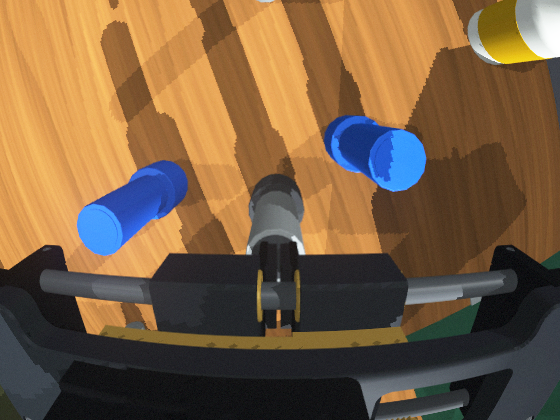

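```bash
cat > tri.py <<'E'
from h import *
import cv2
g=lambda n,u:(lambda m:(-m["R"].T@m["t"],m["R"].T@np.linalg.solve(m["mtx"],[*u,1])))(manip.camera_model(n))
def tri(rays):
    A=0;b=0
    for o,d in rays:
        d=d/np.linalg.norm(d);M=np.eye(3)-np.outer(d,d);A=A+M;b=b+M@o
    X=np.linalg.solve(A,b);return X,[round(float(np.linalg.norm(np.cross(X-o,d/np.linalg.norm(d))))*1e3,1) for o,d in rays]
E
python3 - <<'E'
from tri import *
print("piece",tri([g("top",(219,254.7)),g("scene",(225+168/3,155+108/3))]))
print("tube",tri([g("top",(120+63/3,205+72/3)),g("scene",(225+332/3,155+50/3))]))
a=cv2.imread("pics/w1.png")[130:250,200:360];b=cv2.imread("pics/w2.png")[160:280,200:360]
t=cv2.imread("pics/top0.png")[235:275,195:248];s=cv2.imread("pics/scene0.png")[180:220,262:315]
R=lambda x:cv2.resize(x,(400,300),interpolation=2)
cv2.imwrite("pics/c2.png",np.vstack([np.hstack([R(a),R(b)]),np.hstack([R(t),R(s)])]))
E
```

```text
piece (array([0.47409239, 0.15012383, 0.13351377]), [2.1, 2.1])
tube (array([0.53290539, 0.34438725, 0.13071224]), [0.6, 0.6])
```

View pics/c2.png

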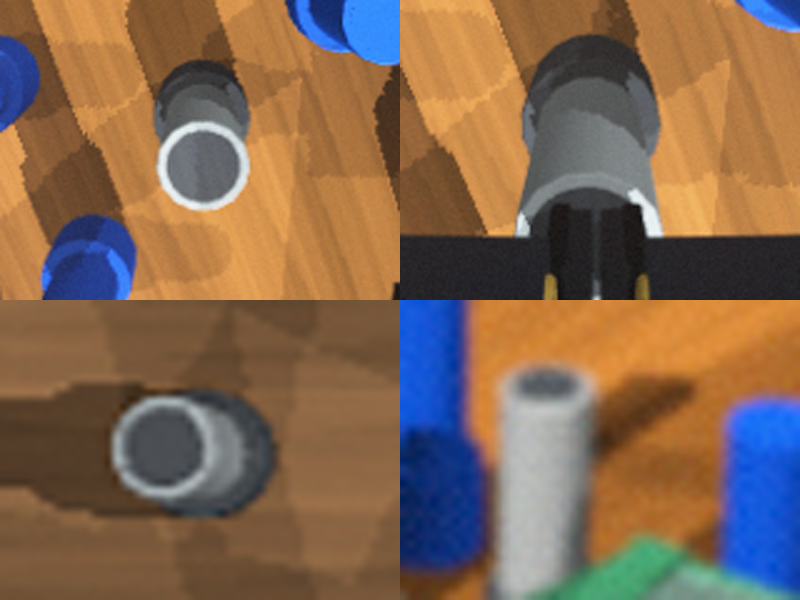

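The fingers closed on nothing although the pipe stands beneath them: apparently the tips end higher than assumed. I open, go 22 mm deeper and grip again.

>>> play_rows(
  rows=[0,0,0,0,0,0,1,0,0,0,0,0,0,1,0,0,0,0,0,0,1,0,0,0,0,0,0,1,0,0,0,0,0,0,1,0,0,0,0,0,0,1,0,0,0,0,0,0,1,0,0,0,0,0,0,1],
)

```text
t: 5.7
tool_pos: [0.474, 0.1546, 0.0982]
orientation: [-90.0, 0.0, -110.4]
ft_force: [0.6, 0.1, 0.7]
gripper_width: 0.839
```

>>> play_rows(
  rows=[0,0,0,0,0,0,1,0,0,0,0,0,0,1],
)

```text
t: 5.95
tool_pos: [0.474, 0.1547, 0.0982]
orientation: [-90.0, 0.0, -110.3]
ft_force: [-0.2, 0.3, 0.3]
gripper_width: 0.984
```

```bash
python3 - <<'E'
from h import *
import cv2
o=cur()[2];print(o["gripper_width"],o["tool_pos"],o["ft_force"],o["ft_torque"])
print(wproj([[.4736,.1525,.13],[.4736,.1525,.0]]))
t=cv2.cvtColor(manip.snapshot("top"),4);t=cv2.resize(t[150:310,120:290],(400,376),interpolation=2)
w=cv2.resize(cv2.cvtColor(manip.snapshot("wrist"),4)[120:320,160:400],(400,376),interpolation=2)
cv2.imwrite("pics/c3.png",np.hstack([t,w]))
E
```

```text
0.984076746487637 [0.47395789 0.15468373 0.09817514] [-0.16385373  0.31810083  0.27758397] [-0.1395119   0.09128    -0.01462751]
[[278.30704589 261.12273423]
 [278.20189528 199.6914161 ]]
```

View pics/c3.png

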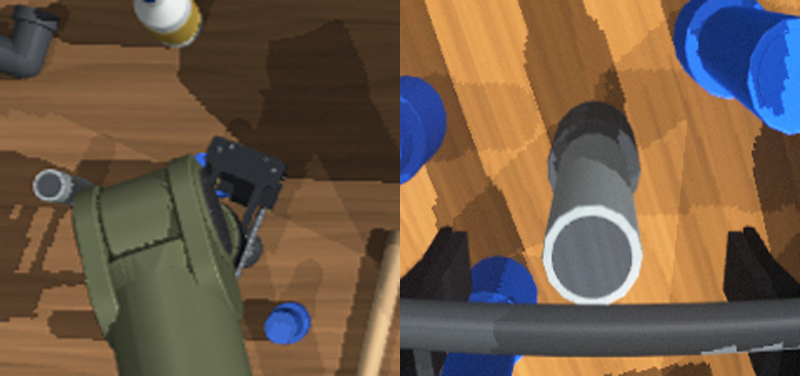

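>>> play_rows(
  rows=[0,0,0,0,1,0,1,0,0,0,0,0.7,0,1,0,0,0,0,0.5,0,1,0,0,0,0,0,0,-1,0,0,0,0,0,0,-1,0,0,0,0,0,0,-1,0,0,0,0,0,0,-1,0,0,0,0,0,0,-1],
)

```text
t: 7.05
tool_pos: [0.4741, 0.1547, 0.0763]
orientation: [-90.0, 0.0, -110.4]
ft_force: [-0.5, 0.5, 0.3]
gripper_width: 0.513
```

>>> play_rows(
  rows=[0,0,0,0,0,0,-1,0,0,0,0,0,0,-1,0,0,0,0,0,0,-1,0,0,0,0,0,0,-1],
)

```text
t: 7.55
tool_pos: [0.4737, 0.1548, 0.0762]
orientation: [-90.0, 0.0, -110.3]
ft_force: [-0.7, 0.1, 2.6]
gripper_width: 0.387
```

>>> play_rows(
  rows=[0,0,0,0,-2,0,-1,0,0,0,0,-5,0,-1,0,0,0,0,-5,0,-1,0,0,0,0,-5,0,-1,0,0,0,0,-5,0,-1,0,0,0,0,0,0,-1],
)

```text
t: 8.3
tool_pos: [0.4762, 0.155, 0.2996]
orientation: [-89.7, 0.3, -110.4]
ft_force: [0.8, -0.8, -4.6]
gripper_width: 0.382
```

```bash
cat >> h.py <<'E'
bR=Ro.from_euler("z",BX[2]);D=bR.apply([np.sin(np.radians(40)),0,-np.cos(np.radians(40))]);BY=bR.apply([0,1,0])
M=box(BX,[-.119,0,.222])[0]
X=-BY;RI=Ro.from_matrix(np.c_[X,D,np.cross(X,D)])
def ins(s):return M+D*(s-.0762)
E
python3 - <<'E'
from h import *
print(M,ins(-.03),cur()[0],cur()[2]["gripper_width"],cur()[2]["ft_force"]);plan(ins(-.03),RI)
E
```

```text
[ 0.58865736 -0.15725272  0.222     ] [ 0.52050336 -0.16112732  0.30335392] [0.47620736 0.15503028 0.29964357] 0.38174197995866777 [ 0.82867836 -0.77876584 -4.62671284]
t 8.3 shift now cm [28.09 -0.43 15.16] turn deg [ 39.05 -22.73   8.03] F [ 0.8 -0.8 -4.6] j [-40.  -3.  18.  94.   1.  88. -42.]
```

>>> play_rows(
  rows=[0,0,0,3,-1,1.5,-1,0,0,0,5,-1,2.7,-1,0,0,0,5,-1,2.7,-1,0,0,0,5,0,2.7,-1,0,0,0,5,0,2.7,-1,0,0,0,5,0,2.7,-1,0,0,0,0,0,0,-1],
)

```text
t: 9.18
tool_pos: [0.515, -0.167, 0.3239]
orientation: [-90.1, -0.3, -111.0]
ft_force: [-0.7, 0.0, -4.5]
gripper_width: 0.385
```

>>> play_rows(
  rows=[7.8,-4.5,1.6,0,0,0,-1,7.8,-4.5,1.6,0,0,0,-1,7.8,-4.5,1.6,0,0,0,-1,7.8,-4.5,1.6,0,0,0,-1,7.8,-4.5,1.6,0,0,0,-1,0,0,0,0,0,0,-1,0,0,0,0,0,0,-1],
)

```text
t: 10.05
tool_pos: [0.5178, -0.1564, 0.3315]
orientation: [-65.0, 3.7, -94.3]
ft_force: [0.0, 0.7, -4.4]
gripper_width: 0.38
```

```bash
python3 - <<'E'
from h import *
plan(ins(-.03),RI)
E
```

```text
t 10.05 shift now cm [ 0.63  2.64 -0.9 ] turn deg [14.75 -8.39  1.  ] F [ 0.   0.7 -4.4] j [ 13. -17.   7. 107.  -9.  67.  17.]
```

```bash
cat >> h.py <<'E'
def tilt(tau,s,up=0):
    a=np.radians(tau);y=bR.apply([np.sin(a),0,-np.cos(a)]);E=np.cross(X,D)
    p,Rc,_=cur();yc=Rc.apply([0,1,0]);sk=p+.0762*yc-M
    print("socket end: depth,%s"%np.round([sk@D*1e3,sk@E*1e3,sk@BY*1e3],1),"mm (depth,up,left) tilt",np.degrees(np.arccos(-yc[2])).round(1))
    plan(M+s*D+up*E-.0762*y,Ro.from_matrix(np.c_[X,y,np.cross(X,y)]))
E
python3 - <<'E'
from h import *
tilt(30,-.005);tilt(30,.02)
E
```

```text
socket end: depth,[-55.6  -3.2   5. ] mm (depth,up,left) tilt 25.2
t 10.05 shift now cm [0.35 4.84 1.03] turn deg [ 4.76 -8.42  0.26] F [ 0.   0.7 -4.4] j [ 13. -17.   7. 107.  -9.  67.  17.]
socket end: depth,[-55.6  -3.2   5. ] mm (depth,up,left) tilt 25.2
t 10.05 shift now cm [0.26 7.25 1.66] turn deg [ 4.76 -8.42  0.26] F [ 0.   0.7 -4.4] j [ 13. -17.   7. 107.  -9.  67.  17.]
```

>>> play_rows(
  rows=[0,0,0,0.1,1.6,0.3,-1,0,0,0,0.1,1.6,0.3,-1,0,0,0,0.1,1.2,0.4,-1,2.4,-4,0,0,0,0,-1,2.4,-4,0,0,0,0,-1,0,0,0,0,0,0,-1],
)

```text
t: 10.8
tool_pos: [0.5456, -0.1591, 0.2962]
orientation: [-59.9, -0.0, -87.2]
ft_force: [-0.2, 0.9, -4.0]
gripper_width: 0.385
```

```bash
python3 - <<'E'
from h import *
tilt(40,0);tilt(33,.02)
E
```

```text
socket end: depth,[-9.5  1.6  0.2] mm (depth,up,left) tilt 30.1
t 10.8 shift now cm [ 0.06  1.07 -1.31] turn deg [ 9.9  -0.37  0.31] F [-0.2  0.9 -4. ] j [ 13. -16.   8. 112. -11.  57.  27.]
socket end: depth,[-9.5  1.6  0.2] mm (depth,up,left) tilt 30.1
t 10.8 shift now cm [ 0.04  2.94 -0.04] turn deg [ 2.9  -0.39  0.28] F [-0.2  0.9 -4. ] j [ 13. -16.   8. 112. -11.  57.  27.]
```

```bash
python3 - <<'E'
from h import *
import cv2
E=np.cross(X,D)
q=[M+.033*(a*BY+b*E) for a,b in((1,1),(1,-1),(-1,-1),(-1,1))]
t=cv2.cvtColor(manip.snapshot("scene"),4);t=cv2.resize(t[150:290,180:380],(400,280),interpolation=2)
im=cv2.cvtColor(manip.snapshot("wrist"),4)
cv2.polylines(im,[wproj(q).astype(int)],True,(255,0,255),1)
u=cv2.cvtColor(manip.snapshot("top"),4);u=cv2.resize(u[110:250,280:420],(400,320),interpolation=2)
w=cv2.resize(im[100:380,160:400],(400,600)if 0 else(400,466),interpolation=2)
w=np.vstack([w,np.zeros((600-466,400,3),np.uint8)])
cv2.imwrite("pics/c4.png",np.hstack([np.vstack([t,u]),w]))
E
```

```text
(no output)
```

View pics/c4.png

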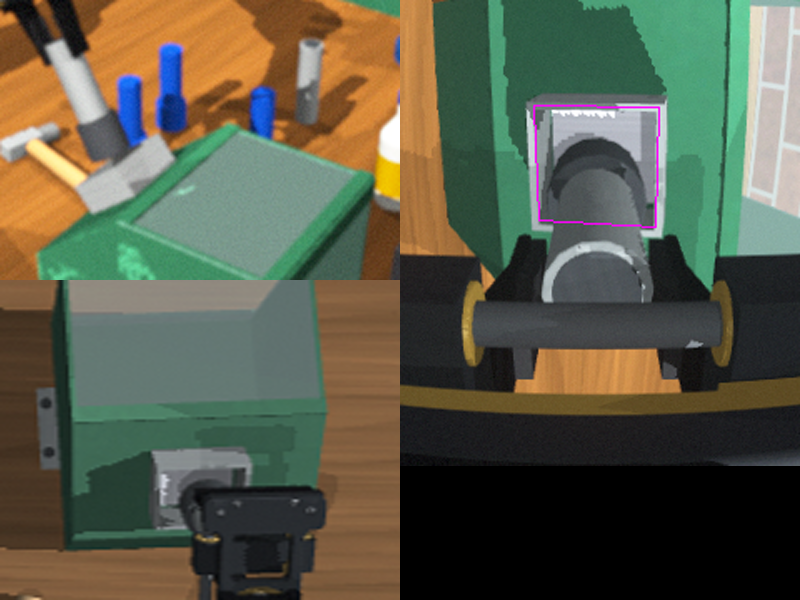

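Scene/top/wrist crops: socket is at the collar mouth, centred laterally (wrist crop ≈ (595,165) within collar 535–660), my mouth model overlays the collar. Insert.

>>> play_rows(
  rows=[0.6,0,0,0,0.8,0,-1,0.6,0,0,0,0.8,0,-1,0.6,0,0,0,0.7,0,-1,0.6,0,0,0,0.6,0,-1,0.6,0,0,0,0,0,-1,0,0,0,0,0,0,-1],
)

```text
t: 11.7
tool_pos: [0.5609, -0.159, 0.2728]
orientation: [-56.8, -0.1, -87.2]
ft_force: [0.1, 0.4, -4.2]
gripper_width: 0.389
```

```bash
python3 - <<'E'
from h import *
tilt(40,.035);tilt(40,.06)
E
```

```text
socket end: depth,[18.9  2.4 -0.6] mm (depth,up,left) tilt 33.2
t 11.7 shift now cm [-0.02  1.68 -0.94] turn deg [ 6.77 -0.33  0.37] F [ 0.1  0.4 -4.2] j [ 12. -16.   8. 116. -14.  50.  30.]
socket end: depth,[18.9  2.4 -0.6] mm (depth,up,left) tilt 33.2
t 11.7 shift now cm [-0.04  4.16 -0.65] turn deg [ 6.77 -0.33  0.37] F [ 0.1  0.4 -4.2] j [ 12. -16.   8. 116. -14.  50.  30.]
```

>>> play_rows(
  rows=[1.7,-0.1,0,0,0.4,-0.24,-1,1.7,-0.1,0,0,0.4,-0.24,-1,1.7,-0.1,0,0,0.4,-0.23,-1,1.7,0,0,0,0.4,-0.23,-1,0,0,0,0,0,0,-1],
)

```text
t: 12.32
tool_pos: [0.5671, -0.1629, 0.2533]
orientation: [-50.1, -0.2, -87.0]
ft_force: [0.3, -0.3, -3.4]
gripper_width: 0.384
```

```bash
python3 - <<'E'
from h import *
tilt(40,.07);tilt(40,.1)
E
```

```text
socket end: depth,[38.2  3.3 -4.9] mm (depth,up,left) tilt 39.9
t 12.325 shift now cm [-0.46  3.18 -0.34] turn deg [ 0.1  -0.09  0.35] F [ 0.3 -0.3 -3.4] j [ 36. -17.  -9. 122. -32.  43.  47.]
socket end: depth,[38.2  3.3 -4.9] mm (depth,up,left) tilt 39.9
t 12.325 shift now cm [-0.48  6.18 -0.33] turn deg [ 0.1  -0.09  0.35] F [ 0.3 -0.3 -3.4] j [ 36. -17.  -9. 122. -32.  43.  47.]
```

>>> play_rows(
  rows=[0,0,0,-0.2,0.8,-0.15,-1,0,0,0,-0.2,0.8,-0.15,-1,0,0,0,0,0.8,0,-1,0,0,0,0,0.8,0,-1,0,0,0,0,0,0,-1],
)

```text
t: 12.95
tool_pos: [0.5837, -0.1555, 0.224]
orientation: [-50.4, -0.1, -86.7]
ft_force: [-6.7, -0.8, -4.0]
gripper_width: 0.383
```

```bash
python3 - <<'E'
from h import *
tilt(40,.1)
E
```

```text
socket end: depth,[71.5 -3.   1.9] mm (depth,up,left) tilt 39.6
t 12.95 shift now cm [0.2  2.84 0.26] turn deg [0.43 0.08 0.07] F [-6.7 -0.8 -4. ] j [ 35. -14. -10. 123. -32.  39.  47.]
```

>>> play_rows(
  rows=[0,0,0,0.05,0.6,0.1,-1,0,0,0,0.05,0.6,0.1,-1,0,0,0,0,0.6,0,-1,0,0,0,0,0.6,0,-1,0,0,0,0,0.4,0,-1,0,0,0,0,0,0,-1],
)

```text
t: 13.7
tool_pos: [0.6041, -0.1551, 0.2045]
orientation: [-50.3, -0.1, -86.8]
ft_force: [-2.8, -0.5, -8.3]
gripper_width: 0.384
```

```bash
python3 - <<'E'
from h import *
import cv2
tilt(40,.1)
im=cv2.cvtColor(manip.snapshot("wrist"),4)
t=cv2.resize(cv2.cvtColor(manip.snapshot("scene"),4)[100:290,180:380],(400,380))
cv2.imwrite("pics/c5.png",np.hstack([t,cv2.resize(im[120:348,160:400],(400,380),interpolation=2)]))
E
```

```text
socket end: depth,[99.6  0.2  1.2] mm (depth,up,left) tilt 39.7
t 13.7 shift now cm [ 0.13  0.04 -0.06] turn deg [0.31 0.05 0.07] F [-2.8 -0.5 -8.3] j [ 34. -11. -11. 123. -33.  35.  48.]
```

View pics/c5.png

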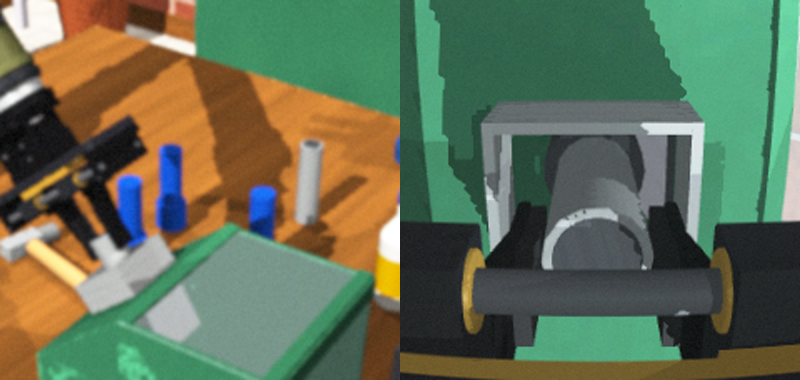

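>>> play_rows(
  rows=[0,0,0,0,0,0,0.3,0,0,0,0,0,0,0.3,0,0,0,0,0,0,0.3,0,0,0,0,0,0,0.3,0,0,0,0,-1.5,0,0.3,0,0,0,0,-1.5,0,0.3,0,0,0,0,-1.5,0,0.3,0,0,0,0,0,0,0.3],
)

```text
t: 14.8
tool_pos: [0.5761, -0.1587, 0.2429]
orientation: [-50.0, -0.3, -86.9]
ft_force: [0.2, -0.8, 0.3]
gripper_width: 0.652
```

```bash
python3 - <<'E'
from h import *
import cv2
tilt(40,.1)
im=cv2.cvtColor(manip.snapshot("wrist"),4)
t=cv2.resize(cv2.cvtColor(manip.snapshot("scene"),4)[100:290,180:380],(400,380))
cv2.imwrite("pics/c6.png",np.hstack([t,cv2.resize(im[120:348,160:400],(400,380),interpolation=2)]))
E
```

```text
socket end: depth,[52.1  3.8 -1.2] mm (depth,up,left) tilt 40.0
t 14.8 shift now cm [-0.1   4.79 -0.38] turn deg [-0.03  0.02  0.32] F [ 0.2 -0.8  0.3] j [ 35. -16.  -9. 123. -32.  41.  47.]
```

View pics/c6.png

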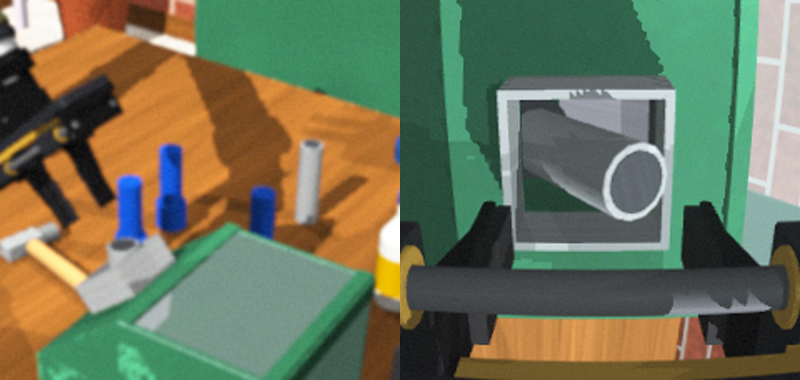

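```bash
python3 - <<'E'
from h import *
E=np.cross(X,D);o,d=wpix((302,229));d/=np.linalg.norm(d)
for L in(.21,.225,.235,.245,.26):
    q=o+d*L-M;print(L,"depth,up,left mm",(np.array([q@D,q@E,q@BY])*1e3).round(1),"world z",(o+d*L)[2].round(3))
c=[wpix((160+u*.6,120+v*.6)) for u,v in((98,90),(275,90),(268,248),(113,248))]
for oo,dd in c:
    q=oo-M;k=-(q@D)/(dd@D);q=q+k*dd;print("collar corner up,left",(q@E*1e3).round(1),(q@BY*1e3).round(1),np.linalg.norm(k*dd).round(3))
E
```

```text
0.21 depth,up,left mm [-21.   16.8   4. ] world z 0.249
0.225 depth,up,left mm [-6.9 17.9 -1.3] world z 0.239
0.235 depth,up,left mm [ 2.4 18.6 -4.8] world z 0.232
0.245 depth,up,left mm [11.7 19.4 -8.3] world z 0.225
0.26 depth,up,left mm [ 25.7  20.4 -13.6] world z 0.215
collar corner up,left -39.2 36.2 0.225
collar corner up,left 33.5 36.0 0.223
collar corner up,left 33.5 -36.1 0.247
collar corner up,left -36.6 -36.2 0.248
```

>>> play_rows(
  rows=[0,0,0,0,0,0.4,-1,0,0,0,0,0,0.4,-1,0,0,0,0,0,0,-1,0,0,0,0,0,0,-1,0,0,0,0,0,0,-1,0,0,0,0,0,0,-1,0,0,0,0,1,0,-1,0,0,0,0,1,0,-1],
)

```text
t: 15.9
tool_pos: [0.5953, -0.1567, 0.2297]
orientation: [-50.1, -0.2, -86.9]
ft_force: [-0.1, -0.4, -0.5]
gripper_width: 0.004
```

>>> play_rows(
  rows=[0,0,0,0,1,0,-1,0,0,0,0,1,0,-1,0,0,0,0,0.7,0,-1],
)

```text
t: 16.27
tool_pos: [0.6126, -0.1557, 0.2087]
orientation: [-50.2, -0.1, -86.9]
ft_force: [-0.4, 1.1, -0.3]
gripper_width: 0.008
```

```bash
python3 - <<'E'
from h import *
tilt(40,.1,.012)
E
```

```text
socket end: depth,[ 1.018e+02  9.600e+00 -1.000e-01] mm (depth,up,left) tilt 39.8
t 16.275 shift now cm [ 0.02 -0.18  0.22] turn deg [ 0.17 -0.01  0.17] F [-0.4  1.1 -0.3] j [ 34. -10. -11. 122. -32.  35.  47.]
```

>>> play_rows(
  rows=[0,0,0,0,0.5,0.1,-1,0,0,0,0,0.5,0.1,-1,0,0,0,0,0.5,0,-1],
)

```text
t: 16.65
tool_pos: [0.6238, -0.1554, 0.1995]
orientation: [-50.1, -0.2, -86.9]
ft_force: [-0.3, -0.1, 0.3]
gripper_width: 0.003
```

>>> play_rows(
  rows=[0,0,0,0,0.5,0,-1,0,0,0,0,0.5,0,-1],
)

```text
t: 16.9
tool_pos: [0.63, -0.1551, 0.1915]
orientation: [-50.1, -0.2, -86.9]
ft_force: [0.2, 0.2, 0.6]
gripper_width: 0.006
```

>>> play_rows(
  rows=[0,0,0,0,0.5,0,-1,0,0,0,0,0.5,0,-1],
)

```text
t: 17.15
tool_pos: [0.6364, -0.1547, 0.1838]
orientation: [-50.1, -0.2, -86.9]
ft_force: [0.6, -0.6, 0.1]
gripper_width: 0.006
```

>>> play_rows(
  rows=[0,0,0,0,0.5,0,-1,0,0,0,0,0.5,0,-1],
)

```text
t: 17.4
tool_pos: [0.6428, -0.1544, 0.1761]
orientation: [-50.1, -0.2, -86.9]
ft_force: [-1.5, -0.2, 0.1]
gripper_width: 0.005
```

>>> play_rows(
  rows=[0,0,0,0,0.5,0,-1,0,0,0,0,0.5,0,-1],
)

```text
t: 17.65
tool_pos: [0.6492, -0.1541, 0.1697]
orientation: [-50.1, -0.2, -86.9]
ft_force: [-11.1, 2.5, 11.9]
gripper_width: 0.001
```

```bash
python3 - <<'E'
from h import *
import cv2
tilt(40,.16,.012)
a=cv2.imread("pics/scene0.png").astype(int)
s=cv2.cvtColor(manip.snapshot("scene"),4);cv2.imwrite("pics/s7.png",s)
w=cv2.cvtColor(manip.snapshot("wrist"),4);cv2.imwrite("pics/w7.png",w)
t=cv2.cvtColor(manip.snapshot("top"),4);cv2.imwrite("pics/t7.png",t)
for n,x,y in(("scene0",s,0),("top0",t,1)):
    d=np.abs(cv2.imread(f"pics/{n}.png").astype(int)-x).max(2)>40
    L=cv2.connectedComponentsWithStats(d.astype(np.uint8))[2]
    print(n,[r.tolist() for r in L[1:] if r[4]>25])
E
```

```text
socket end: depth,[155.2  12.7  -0.5] mm (depth,up,left) tilt 39.9
t 17.65 shift now cm [-0.03  0.48 -0.08] turn deg [0.09 0.02 0.19] F [-11.1   2.5  11.9] j [ 33.  -3. -13. 121. -33.  29.  47.]
scene0 [[69, 0, 22, 41, 423], [87, 0, 96, 157, 4198], [125, 0, 12, 15, 95], [138, 0, 22, 43, 480], [270, 0, 57, 97, 2291], [299, 6, 8, 10, 62], [72, 25, 48, 66, 692], [81, 54, 15, 5, 32], [89, 80, 12, 22, 135], [146, 97, 129, 140, 6518], [358, 99, 48, 62, 1114], [101, 108, 20, 17, 88], [93, 132, 6, 18, 52], [231, 132, 50, 28, 351], [282, 133, 47, 89, 2140], [113, 147, 22, 12, 85], [273, 188, 16, 34, 411], [345, 229, 9, 5, 28]]
top0 [[322, 171, 95, 249, 7851], [142, 188, 125, 68, 2483], [186, 247, 46, 17, 527], [0, 281, 147, 138, 6593], [192, 287, 10, 8, 35], [228, 293, 12, 15, 109], [63, 309, 18, 8, 47], [146, 399, 50, 7, 127]]
```

>>> play_rows(
  rows=[0,0,0,0,-2,0,-1,0,0,0,0,-2.5,0,-1,0,0,0,0,-2.5,0,-1,0,0,0,0,-2.5,0,-1,0,0,0,0,-1,-0.8,-1,0,0,0,0,0,0,-1,0,0,0,0,0,0,-1],
)

```text
t: 18.68
tool_pos: [0.5755, -0.1575, 0.243]
orientation: [-50.2, -0.1, -86.9]
ft_force: [-0.0, 0.4, 0.6]
gripper_width: 0.005
```

```bash
python3 - <<'E'
from h import *
import cv2
tilt(40,.1)
w=cv2.cvtColor(manip.snapshot("wrist"),4);t=cv2.cvtColor(manip.snapshot("top"),4);s=cv2.cvtColor(manip.snapshot("scene"),4)
R=lambda x,W,H:cv2.resize(x,(W,H),interpolation=2)
l=np.vstack([R(s[190:340,200:370],340,300),R(t[90:230,290:400],340,300)])
im=np.hstack([l,R(w[90:290,180:380],460,460).copy() if 0 else R(w[80:340,180:380],460,600)])
cv2.imwrite("pics/c7.png",im)
E
```

```text
socket end: depth,[51.7  3.2  0.3] mm (depth,up,left) tilt 39.8
t 18.675 shift now cm [ 0.04  4.83 -0.33] turn deg [ 0.2  -0.01  0.15] F [-0.   0.4  0.6] j [ 36. -16. -10. 123. -32.  41.  47.]
```

View pics/c7.png

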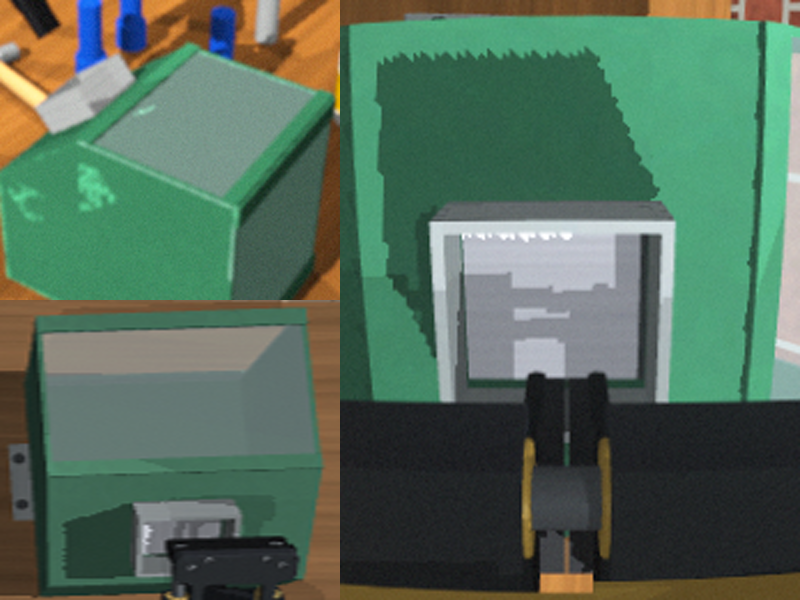

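Port is empty and the grey flap fills it (wrist crop 460–640, 235–385), with no piece visible in the collar. I'll back off a little and check numerically against the first pictures.

>>> play_rows(
  rows=[0,0,0,0,-1.5,0,-1,0,0,0,3,-1,-1,-1,0,0,0,5,-1,-2,-1,0,0,0,5,0,0,-1,0,0,0,5,0,0,-1,0,0,0,5,0,0,-1,0,0,0,0,0,0,-1],
)

```text
t: 19.7
tool_pos: [0.5438, -0.3966, 0.2511]
orientation: [-50.3, -0.1, -87.2]
ft_force: [0.1, 0.0, 0.5]
gripper_width: 0.005
```

```bash
python3 - <<'E'
from h import *
import cv2
o=cur()[2];print(o["t"],o["tool_pos"],o["ft_force"])
for n in("top","scene"):
    a=cv2.imread(f"pics/{n}0.png");b=cv2.cvtColor(manip.snapshot(n),4);cv2.imwrite(f"pics/{n}8.png",b)
    d=cv2.GaussianBlur(cv2.absdiff(a,b),(5,5),0).max(2)
    E=np.cross(X,D)
    lid=proj(n,box(BX,np.array([[.12,.09,.24],[.12,-.09,.24],[-.03,-.09,.24],[-.03,.09,.24]])))
    col=proj(n,[M+.025*(x*BY+y*E) +.04*D for x,y in((1,1),(1,-1),(-1,-1),(-1,1))])
    for k,P in(("lid",lid),("flap",col)):
        m=np.zeros(d.shape,np.uint8);cv2.fillConvexPoly(m,P.astype(np.int32),1)
        print(n,k,"area",m.sum(),"mean diff",d[m>0].mean().round(1),"px>12",((d>12)&(m>0)).sum(), cv2.boundingRect(((d>12)&(m>0)).astype(np.uint8)))
    for k,c in dict(tube=(.532,.344),piece=(.473,.153)).items():
        u=proj(n,[[*c,.1]])[0].astype(int);print(n,k,d[u[1]-8:u[1]+8,u[0]-8:u[0]+8].mean().round(1))
E
```

```text
19.7 [ 0.54380117 -0.39660094  0.2511326 ] [0.14087235 0.00790854 0.51674376]
top lid area 5251 mean diff 4.2 px>12 0 (0, 0, 0, 0)
top flap area 439 mean diff 4.5 px>12 0 (0, 0, 0, 0)
top tube 4.0
top piece 54.8
scene lid area 4421 mean diff 4.4 px>12 0 (0, 0, 0, 0)
scene flap area 113 mean diff 4.2 px>12 0 (0, 0, 0, 0)
scene tube 11.2
scene piece 104.7
```

```bash
python3 - <<'E'
from h import *
import cv2
for n in("top","scene"):
    d=cv2.GaussianBlur(cv2.absdiff(cv2.imread(f"pics/{n}0.png"),cv2.imread(f"pics/{n}8.png")),(5,5),0).max(2)>25
    L=cv2.connectedComponentsWithStats(d.astype(np.uint8))
    for r,c in zip(L[2][1:],L[3][1:]):
        if r[4]>60: print(n,r.tolist(),"bench",atz(n,c,0)[:2].round(2))
E
```

```text
top [454, 218, 106, 202, 10739] bench [ 0.31 -0.62]
top [161, 226, 157, 108, 4566] bench [0.46 0.08]
top [0, 289, 241, 131, 8994] bench [0.22 0.44]
top [257, 336, 26, 11, 171] bench [0.25 0.02]
top [146, 398, 56, 9, 201] bench [0.09 0.28]
scene [0, 0, 139, 257, 12981] bench [-0.67  0.17]
scene [67, 0, 93, 168, 7958] bench [-1.26  0.95]
scene [269, 0, 59, 98, 2673] bench [-0.59  1.79]
scene [357, 99, 50, 62, 1237] bench [0.38 0.99]
scene [87, 111, 12, 33, 169] bench [-0.58  0.29]
scene [209, 125, 66, 29, 448] bench [-0.02  0.58]
scene [172, 127, 52, 16, 283] bench [-0.2   0.48]
scene [206, 133, 127, 104, 3889] bench [0.3  0.34]
scene [95, 147, 12, 19, 114] bench [-0.32  0.14]
scene [325, 157, 18, 8, 62] bench [0.36 0.64]
scene [163, 158, 27, 13, 66] bench [-0.07  0.27]
scene [196, 168, 28, 14, 82] bench [0.09 0.28]
scene [341, 174, 17, 17, 142] bench [0.48 0.52]
scene [169, 213, 56, 56, 694] bench [ 0.31 -0.02]
scene [151, 400, 16, 20, 119] bench [ 0.64 -0.46]
```

```bash
python3 - <<'E'
import cv2,numpy as np
for n,b in(("top",dict(hammerhead=(248,326,292,352),handle=(270,246,298,330),tube=(130,218,165,242),wrench=(370,265,460,322),oil=(172,132,210,172),elbow=(102,150,146,186),port=(325,178,375,222))),("scene",dict(hammerhead=(176,206,214,232),tube=(325,166,345,214)))):
    A=cv2.imread(f"pics/{n}0.png",0);B=cv2.imread(f"pics/{n}8.png",0)
    for k,(x0,y0,x1,y1) in b.items():
        s=cv2.matchTemplate(B[max(0,y0-20):y1+20,max(0,x0-20):x1+20],A[y0:y1,x0:x1],cv2.TM_CCOEFF_NORMED)
        _,m,_,l=cv2.minMaxLoc(s);print(n,k,round(m,3),"shift px",l[0]-20,l[1]-20)
E
```

```text
top hammerhead 0.985 shift px 0 0
top handle 0.713 shift px -3 11
top tube 1.0 shift px 0 0
top wrench 0.858 shift px 0 0
top oil 1.0 shift px 0 0
top elbow 0.999 shift px 0 0
top port 1.0 shift px 0 0
scene hammerhead 0.974 shift px 0 0
scene tube 0.967 shift px 0 0
```

```bash
python3 -c "
from rig import manip
print(manip.get_obs()['ft_force']);print(manip.finish_job())"
```

```text
[0.48860205 0.54611434 0.90305987]
the job is handed in; nothing more can be done
None
```

I posted the socketed piece socket first through the port, and the job is handed in at about 20 s of the 48 s. I never saw the piece lying inside the box. I infer that it dropped in.

**What I did**
- **Grasp:** the first grip closed on nothing because the fingertips end about 3 cm short of the reported TCP. I opened, went 22 mm deeper and gripped the pipe at 33.7 mm.
- **Insertion:** I tilted the piece to 40° and pushed the socket about 100 mm past the mouth, opening the flap.
- **Release:** the piece then hung nearly upright in the collar. I went in with shut fingers to push it on and met no force until about 16 N near full depth. That was probably the shut flap itself, so the piece had most likely already dropped.

**Last checks**
- **Port and flap:** the collar is empty. The flap area matches the first pictures in both cameras, so it looks shut.
- **Piece:** it is gone from its starting place and not visible on the bench. It cannot be seen through the lid either, probably because it lies under the sloping front.
- **Other things:** the tube, oil bottle, elbow, wrench and hammer head match their starting places with no shift.
- **Check that disagreed:** the hammer handle matched poorly (0.71), probably because of the arm's shadow, since the head has not moved.
- **Robot:** it is clear of everything, with about 1 N on the wrist.

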